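# Nudge a medal blank into its nest and swing the clip over it

## Robot

A 6-joint arm with a two-finger parallel gripper is mounted at the origin on the work surface. World frame = base frame: x ahead of the robot, y to its left, z up, the work surface at z = 0. Lengths are in m, angles in degrees, forces in N, time in s.
With the tool pointing down it reaches from about 0.25 to 0.725 m from the base axis. Payload 9.7 kg.
Tool frame: the origin (TCP) lies at the centre of the arm's flange, where the gripper is bolted on; the fingertips stand bot.tips_ahead ahead of it and the grasp point (between the pads) lies 155 mm ahead of it (bot.tips_ahead is the distance from the TCP to the fingertips, in m); z points along the fingers, y is the line along which they close (so a half turn about z gives the same grasp; the last joint's range is limited). The gripper opens to 85 mm and grips with 20 to 120 N. Pads are 22 mm wide; open, the fingers measure 114 mm over their backs; the gripper's body (76 mm by 85 mm) begins 54 mm behind the grasp point. The pads swing forward as they close: fully open they stand 13 mm farther back than shut.
Start: joints at [-69.442, 4.979, 10.078, 95.1, 0, 90], TCP at [0.193, -0.515, 0.405] pointing down, gripper open.
Joint ranges: [-179.16, 179.16], [-48.56, 103.87], [-65.8, 70.77], [-126.05, 130.52], [-82.76, 87.17], [-180, 180]. Speed limits (degrees/s): [127.2, 127.2, 147.25, 180, 180, 180].

## Interface

Orientations are given as [roll, pitch, yaw] about the fixed x, y, z axes, in that order (R = Rz(yaw) Ry(pitch) Rx(roll)).
In Python, from workcell import bot gives the robot as it stands.
- The arm moves only by the tool drive_tool, never from a script. Its argument "plan" is a list of rows, each an object of numbers: "dx", "dy", "dz": the shift along the tool's x, y, z in m; "roll": the turn about the tool's z in rad; "hand": the finger opening in m, from 0 to 0.0854. In form: [{"dx": .., "dy": .., "dz": .., "roll": .., "hand": ..}, ...]. A call has 1 to 20 rows; each row is the pose to reach, as a shift and turn from the pose commanded when the call began, along the tool's axes at that moment; what a row does not reach only later rows make up. A row lasts 1/12 s, in which the tool goes at most 41.7 mm and 7.16 degrees, less where a joint would pass 70% of its speed; a pose out of reach is approached as far as the arm can. A call with a gripper value outside its range is refused whole. The fingers move at their own pace and stop on an object; "force" is the grip in N (left out, the last holds). Time passes only in rows, so rows that repeat a pose let the fingers close. It gives the time, the measured TCP pose, the force and the opening at its end, in the units of the state.
- bot.get_obs(): the state, without advancing time (a new reading comes with each control period).
- bot.camera(name): name is "scene" or "top"; returns a dict with "frame" (400x640x3 uint8, red, green, blue), "z_map" (400x640 float32, m along the optical axis (not along the pixel's ray), 0 where there is no reading), "mtx" (3x3 intrinsics, pixels), "R" (3x3) and "t" (3): a world point X has camera coordinates R X + t. Camera axes: x right, y down, z forward; pixel columns grow to the right and rows downward; lengths in m; the calibration is good to about 2 mm. A picture is of the moment at which its call begins.
- bot.job_done(): hands the job in, once; it reports no verdict.
The state is a dict: "time": time; "q": joint angles; "qd": joint speeds; "joint_efforts": joint torques, N m; "ee_pos": TCP position; "tcp_rot": TCP orientation; "wrist_force": force on the tool from outside, world axes, zero at the start; "torque": the same for the moment, N m; "opening": finger opening in m.
Only numpy, scipy, OpenCV 4.12 (cv2) and the standard library are available. Lean on these libraries where they do the work, as an engineer would, in place of code of your own. Each camera call takes 0.05 s, during which the arm holds its last target. There are 200 camera calls.

## Task

The thick brass disc (medal blank) lies loose on the dark steel set-up plate: nudge it across the plate with the fingers until it drops into the round nest and sits flat and flush, never picking it up. Then push the small retaining clip round by its upright post, over the seated blank, until it is fully home against its stop. Leave the other things on the plate and the bench where they are.

Things in the scene. Friction and masses are not known exactly. Their poses are not given: they have to be found in the camera images.
- plate: dark steel set-up plate fixed to the bench, 210 (x) by 190 (y) by 30 mm high; origin at the centre of its underside, so its flat top face is 30 mm above the origin; z up. It carries the nest, the clip, the blank, the collar and the punch; its front edge (-x) is toward the robot at yaw 0
- nest (a point): centre of the mouth of the round recess, level with the plate's top face, at x +30, y 0 mm of the plate. The recess is 44 mm in diameter and 8 mm deep with a flat, bright machined floor; its edge is sharp (1 mm chamfer) and stands no higher than the face around it
- blank_center (a point): centre (half-way up) of the loose brass disc, diameter 40, thickness 8 mm, about 60 to 120 g. It starts lying flat on the plate's top face, nearer the robot than the nest, its centre 75 to 105 mm from the nest's centre. Seated, its top is flush with the plate's face, so this point is 4 mm below the face
- clip (a joint): angle of the retaining clip about its upright pivot, rad: 0 = home, against its stop, the arm pointing along the plate's -y across the nest's edge and over the seated blank; grows anticlockwise seen from above, to 1.8 at most; at 1.57 the arm points along the plate's +x. It starts open at 1.2 to 1.7 and stays where it is left (about 1 N at the post moves it)
- clip_pivot (a point): on the clip's upright pivot axis, at x +30, y +60 mm of the plate, 3 mm above the plate's face. The pivot boss is 18 mm in diameter; its top is 14 mm above the face
- clip_post (a point): centre of the upper part of the clip's upright push post, 50 mm from the pivot axis, near the arm's free end. The post is 10 mm in diameter, its top 28 mm above the plate's face; this point is 18 mm above the face. The arm is a bar 12 mm wide, between 3 and 9 mm above the face, so it passes over the seated blank but not over one lying on the face
- collar: short brass ring standing flat on the set-up plate near its far right corner, outer diameter 24, bore 16, height 10 mm; origin at the centre of its underside; a bystander to leave alone
- punch: short steel doming punch standing on the right-hand part of the set-up plate, diameter 16, height 38 mm; origin at the centre of its underside; a bystander to leave alone
- driver: wooden-handled screwdriver lying on the bench, length 160 mm; a bystander to leave alone
- hammer: bench hammer lying on the bench, length 240 mm; a bystander to leave alone
- jar: amber glass jar with steel cap, diameter 60, height 65 mm; origin at the centre of its underside; a bystander to leave alone
- small_blank: smaller brass disc lying on the bench itself, not part of the job, diameter 26, thickness 8 mm; origin at the centre of its underside; a bystander to leave alone
- dish: small white ceramic bowl, rim diameter 80, height 30 mm; origin at the centre of its underside; a bystander to leave alone
- blank: the same brass disc; origin at the centre of its underside
Things that resemble listed ones, but are neither listed nor needed, are in the scene too. What is shaped like the blank but pink, red or turquoise is not meant.

How it is judged (in metres and radians):
On the way, in this order (a step that is already met when the one before it is completed fails the run):
1. the blank lies flat and flush in the nest, the clip still open (z of blank_center in the frame of plate below 0.0278 m and horizontal distance between blank_center and nest below 0.004 m and angle between blank_center's own z axis and vertical below 0.08 rad and value of joint clip above 0.7 rad), for 0.2 s.
2. the clip is swung home over the blank (value of joint clip below 0.1 rad), for 0.2 s.
At the end, for the whole second after the job is handed in: The blank lies at rest in the nest: centre within 4 mm of the nest's axis, less than 1.8 mm above flush, tilted less than 0.08 rad; the clip is within 0.1 rad of its home stop; the bystanders are where they were (within 20 mm) (z of blank_center in the frame of plate below 0.0278 m and horizontal distance between blank_center and nest below 0.004 m and angle between blank_center's own z axis and vertical below 0.08 rad and value of joint clip below 0.1 rad and linear speed of blank below 0.01 m/s); the robot touches nothing.
It fails at once if the blank is lifted: its centre more than 6 mm higher over the plate than when it lies on the face (z of blank_center in the frame of plate above 0.04 m).
It fails at once if a bystander is moved by more than 20 mm (distance of any of collar, punch, driver, hammer, jar, small_blank, dish from where it was at the start of the episode above 0.02 m).
It also fails if it takes over 48 s, if anything falls off the work surface, if the arm or the gripper's body presses on something with over 40 N, if the wrist force passes 120 N, or if a joint passes its speed limit or range.

## Working session

There is one attempt and no reset: what is moved stays moved. The work goes in short steps, Python scripts to look and compute and a tool call to move; the robot and the scene stay as the last step left them, time stands still between calls to the robot, and variables do not carry over. Pictures are saved under pics/ and viewed, on a budget of 10 in all, crops included, one or two more only if the job needs it, and the job is handed in when it is done.

Besides the shell and the picture viewer there is one more tool, called after "Request:" as name([rows], argument=value, ...), one row to a line, values as JSON. drive_tool: Moves the arm, as the interface text tells. Its arguments: {"type":"object","properties":{"plan":{"type":"array","items":{"type":"object","properties":{"dx":{"type":"number"},"dy":{"type":"number"},"dz":{"type":"number"},"roll":{"type":"number"},"hand":{"type":"number"}}}},"force":{"type":"number"}},"required":["plan"]}

```bash
mkdir -p pics; cat > h.py <<'E'
from workcell import bot
import numpy as np, cv2
def snap(cam,name,crop=None,scale=1):
    c=bot.camera(cam); np.savez('pics/'+name+'.npz',**c)
    f=c['frame'][...,::-1]
    if crop: x0,y0,x1,y1=crop; f=f[y0:y1,x0:x1]
    cv2.imwrite('pics/'+name+'.png',cv2.resize(f,None,fx=scale,fy=scale,interpolation=cv2.INTER_CUBIC)); return c
def ray(c,u,v,z):
    d=c['R'].T@np.linalg.inv(c['mtx'])@np.array([u,v,1.]); o=-c['R'].T@c['t']; return o+d*(z-o[2])/d[2]
def dep(c,u,v):
    z=c['z_map'][int(v),int(u)]; return c['R'].T@(np.linalg.inv(c['mtx'])@np.array([u,v,1.])*z-c['t'])
def proj(c,X):
    p=c['mtx']@(c['R']@np.array(X)+c['t']); return p[:2]/p[2]
E
python3 - <<'E'
from h import *
print(bot.get_obs(), bot.tips_ahead)
for n in('top','scene'):
    c=snap(n,n+'0',scale=1.25); print(n,c['mtx'],c['R'],c['t'])
E
```

```text
{'time': 0.0, 'q': array([-6.94399699e+01,  5.01051093e+00,  1.00315572e+01,  9.51002344e+01,
       -6.45993053e-04,  9.00011534e+01]), 'qd': array([ 0.03615888, -0.03732607,  0.03093392, -0.0485107 , -0.10862002,
       -0.09685754]), 'joint_efforts': array([-2.22711656e-04, -5.20391643e+01,  4.64802539e+01,  1.62009423e-02,
       -8.28877387e-05, -2.66419130e-05]), 'ee_pos': array([ 0.19314791, -0.51495575,  0.40396262]), 'tcp_rot': array([-1.79920812e+02,  6.47586580e-04,  2.05588775e+01]), 'wrist_force': array([ 0.03091109, -0.1567968 ,  0.07664727]), 'torque': array([0.04169412, 0.02249091, 0.02815076]), 'opening': 0.08538773008268502} 0.1734
top [[365.98847715   0.         322.2665831 ]
 [  0.         365.98847715 206.36151918]
 [  0.           0.           1.        ]] [[-0.00581836 -0.99983212  0.01737475]
 [-0.98343883  0.00257375 -0.18122207]
 [ 0.18114693 -0.01814142 -0.98328871]] [-0.02742527  0.53439238  1.01044698]
scene [[437.09507379   0.         329.46535061]
 [  0.         437.09507379 201.92260259]
 [  0.           0.           1.        ]] [[-0.02294646  0.99970758 -0.00763029]
 [ 0.82162738  0.01450964 -0.56984026]
 [-0.56956291 -0.01934507 -0.82172006]] [ 0.05324865 -0.39271283  1.44484453]
```

View pics/top0.png

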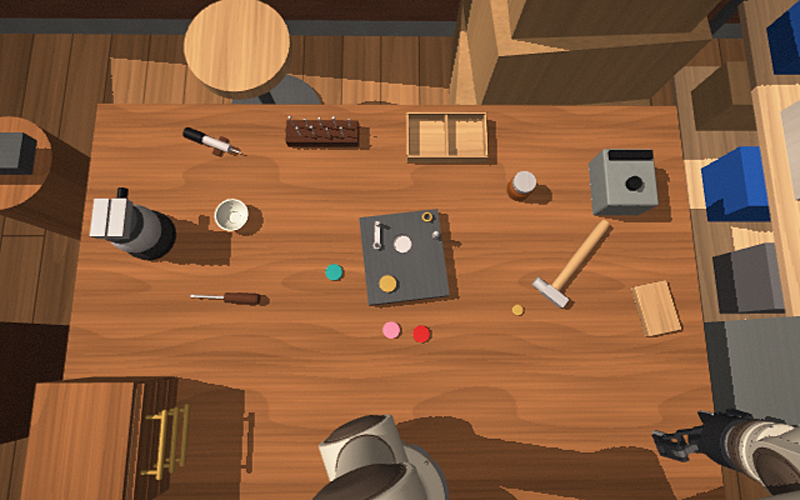

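View pics/scene0.png

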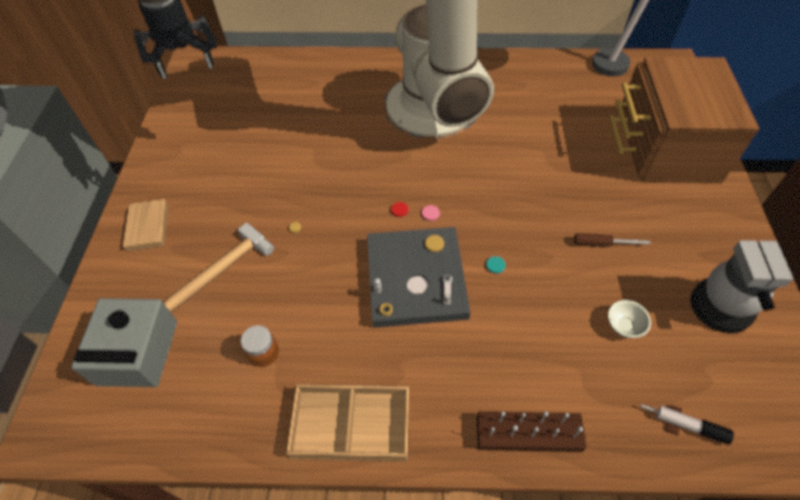

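Candidates, by pixel in the enlarged top view:
- brass disc on the plate (388,284)
- pink (391,330), red (421,334) and turquoise (334,272) discs
- small brass disc on the bench (517,310)
- the pale circle at (403,244) is the nest floor

By the description, the blank is the brass disc on the plate. I'll check that in a close crop.

```bash
python3 - <<'E'
from h import *
c=snap('top','t1',crop=(280,160,380,250),scale=8)
c=snap('scene','s1',crop=(285,175,385,265),scale=6)
E
python3 - <<'E'
import cv2,numpy as np
a=cv2.imread('pics/t1.png');cv2.imwrite('pics/t1b.png',cv2.resize(a,(660,594)))
E
```

```text
(no output)
```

View pics/t1b.png

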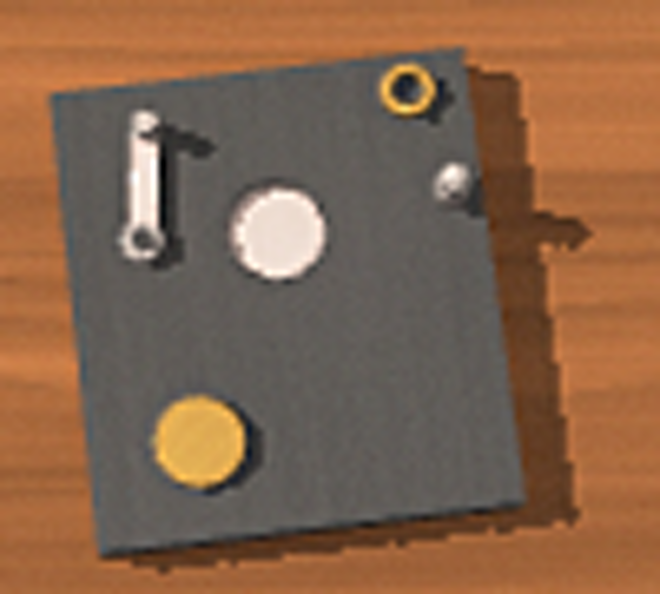

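View pics/s1.png

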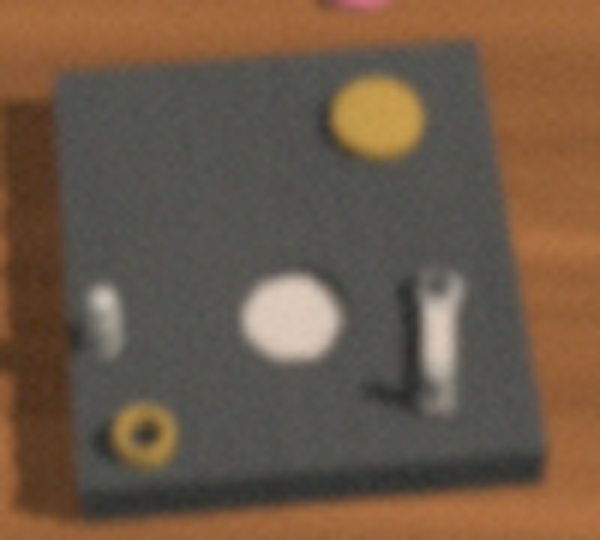

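The crops show, on the plate:
- brass blank at top-crop (200,442) and scene-crop (377,117)
- nest at (279,233) in the top crop
- clip open, with its boss at (143,242) and its post at (145,122)
- collar at (408,90) and punch at (453,185)

Next I'll compute their positions.

```bash
cat >> h.py <<'E'
def up(p,o,s): return [(np.array(q)+.5)/s-.5+np.array(o) for q in p]
def fitplate(W):
    L=np.array([[105,95],[105,-95],[-105,-95],[-105,95]])/1000.
    W=np.array(W)[:,:2]; a=L-L.mean(0); b=W-W.mean(0)
    th=np.arctan2((a[:,0]*b[:,1]-a[:,1]*b[:,0]).sum(),(a*b).sum())
    R=np.array([[np.cos(th),-np.sin(th)],[np.sin(th),np.cos(th)]])
    return W.mean(0),th,R,np.abs(a@R.T-b).max()
def brass(c,z,ctr,r=14):
    hsv=cv2.cvtColor(c['frame'],cv2.COLOR_RGB2HSV); m=cv2.inRange(hsv,(15,120,90),(32,255,255))
    M=np.zeros_like(m); cv2.circle(M,tuple(int(x) for x in ctr),r,255,-1); m&=M
    v,u=np.nonzero(m); return ray(c,u.mean(),v.mean(),z),len(u)
E
python3 - <<'E'
from h import *
for n,f,o,s,P,ob in(('top','t1',(280,160),6.6,[(52,95),(465,48),(524,503),(101,549)],dict(blank=((200,442),.038),nestfloor=((279,233),.026),boss=((143,241),.044),post=((145,121),.058),collar=((408,90),.04),punch=((453,176),.068))),
 ('scene','s1',(285,175),6,[(547,456),(78,492),(55,75),(478,43)],dict(blank=((377,117),.038),nestfloor=((292,317),.026),boss=((438,282),.044),post=((436,395),.058),collar=((144,434),.04),punch=((102,295),.068)))):
    c=np.load('pics/'+f+'.npz')
    W=[ray(c,*p,.03) for p in up(P,o,s)]
    t,th,R,e=fitplate(W); print(n,t.round(4),np.degrees(th).round(2),'err',e.round(4),'nest',(t+R@[.03,0]).round(4),'piv',(t+R@[.03,.06]).round(4))
    for k,(p,z) in ob.items():
        w=ray(c,*up([p],o,s)[0],z); print(k,w.round(4),'local',(R.T@(w[:2]-t)).round(4))
    b,nn=brass(c,.037,up([ob['blank'][0]],o,s)[0]); print('brass',b.round(4),nn,(R.T@(b[:2]-t)).round(4))
E
```

```text
top [ 0.5442 -0.0318] 6.31 err 0.0017 nest [ 0.574  -0.0286] piv [0.5674 0.0311]
blank [0.477  0.0063 0.038 ] local [-0.0625  0.0453]
nestfloor [ 0.5733 -0.0291  0.026 ] local [ 0.0293 -0.0004]
boss [0.5659 0.0315 0.044 ] local [0.0286 0.0605]
post [0.6169 0.0303 0.058 ] local [0.0792 0.0537]
collar [ 0.636  -0.0873  0.04  ] local [ 0.0852 -0.0652]
punch [ 0.5894 -0.1043  0.068 ] local [ 0.037 -0.077]
brass [0.4774 0.0064 0.037 ] 149 [-0.0622  0.0453]
scene [ 0.5464 -0.0321] 6.32 err 0.0011 nest [ 0.5762 -0.0288] piv [0.5696 0.0308]
blank [0.4793 0.0049 0.038 ] local [-0.0625  0.0442]
nestfloor [ 0.5744 -0.0304  0.026 ] local [ 0.0281 -0.0014]
boss [0.5674 0.0299 0.044 ] local [0.0277 0.0593]
post [0.629  0.0276 0.058 ] local [0.0887 0.0503]
collar [ 0.6388 -0.0885  0.04  ] local [ 0.0857 -0.0662]
punch [ 0.5911 -0.1065  0.068 ] local [ 0.0363 -0.0788]
brass [0.4789 0.0041 0.037 ] 161 [-0.063   0.0435]
```

Request:
drive_tool([
  {"dx":0.03,"dy":-0.03,"dz":0,"roll":0.05,"hand":0.028},
  {"dx":0.055,"dy":-0.055,"dz":0,"roll":0.1,"hand":0.028},
  {"dx":0.08,"dy":-0.08,"dz":0,"roll":0.15,"hand":0.028},
  {"dx":0.105,"dy":-0.105,"dz":0,"roll":0.2,"hand":0.028},
  {"dx":0.13,"dy":-0.13,"dz":0,"roll":0.25,"hand":0.028},
  {"dx":0.155,"dy":-0.155,"dz":0,"roll":0.3,"hand":0.028},
  {"dx":0.18,"dy":-0.18,"dz":0,"roll":0.35,"hand":0.028},
  {"dx":0.205,"dy":-0.205,"dz":0,"roll":0.4,"hand":0.028},
  {"dx":0.23,"dy":-0.23,"dz":0,"roll":0.45,"hand":0.028},
  {"dx":0.255,"dy":-0.255,"dz":0,"roll":0.5,"hand":0.028},
  {"dx":0.28,"dy":-0.28,"dz":0,"roll":0.55,"hand":0.028},
  {"dx":0.305,"dy":-0.305,"dz":0,"roll":0.6,"hand":0.028},
  {"dx":0.33,"dy":-0.33,"dz":0,"roll":0.65,"hand":0.028},
  {"dx":0.355,"dy":-0.355,"dz":0,"roll":0.699,"hand":0.028},
  {"dx":0.38,"dy":-0.375,"dz":0,"roll":0.699,"hand":0.028},
  {"dx":0.405,"dy":-0.4,"dz":0.02,"roll":0.699,"hand":0.028},
  {"dx":0.419,"dy":-0.413,"dz":0.05,"roll":0.699,"hand":0.028},
  {"dx":0.419,"dy":-0.413,"dz":0.08,"roll":0.699,"hand":0.028},
  {"dx":0.419,"dy":-0.413,"dz":0.1,"roll":0.699,"hand":0.028},
  {"dx":0.419,"dy":-0.413,"dz":0.1,"roll":0.699,"hand":0.028},
])

```text
time: 1.87
ee_pos: [0.3946, -0.1205, 0.3372]
tcp_rot: [-178.5, 0.1, -17.3]
wrist_force: [-0.2, -1.6, 0.1]
opening: 0.0278
```

```bash
python3 - <<'E'
from h import *
o=bot.get_obs(); print(o['time'],o['ee_pos'],o['tcp_rot'],o['opening'],bot.tips_ahead,o['wrist_force'])
E
```

```text
1.8667 [ 0.39464949 -0.12053943  0.33718254] [-1.78543779e+02  1.29904786e-01 -1.73411677e+01] 0.027788055210186412 0.1734 [-0.23887611 -1.59671041  0.10678237]
```

Request:
drive_tool([
  {"dx":0,"dy":0,"dz":0,"roll":0,"hand":0.028},
  {"dx":0,"dy":0,"dz":0,"roll":0,"hand":0.028},
  {"dx":0,"dy":0,"dz":0,"roll":0,"hand":0.028},
  {"dx":0,"dy":0,"dz":0,"roll":0,"hand":0.028},
])

```text
time: 2.2
ee_pos: [0.3951, -0.1199, 0.3404]
tcp_rot: [-178.5, -0.0, -17.2]
wrist_force: [0.5, 0.7, -0.0]
opening: 0.0277
```

Request:
drive_tool([
  {"dx":0,"dy":-0.012,"dz":0,"roll":0.01},
  {"dx":0,"dy":-0.027,"dz":0,"roll":0.02},
  {"dx":0,"dy":-0.042,"dz":0,"roll":0.03},
  {"dx":0,"dy":-0.057,"dz":0,"roll":0.04},
  {"dx":0,"dy":-0.072,"dz":0,"roll":0.04},
  {"dx":0,"dy":-0.087,"dz":0.01,"roll":0.04},
  {"dx":0,"dy":-0.102,"dz":0.02,"roll":0.04},
  {"dx":0,"dy":-0.117,"dz":0.03,"roll":0.04},
  {"dx":0.002,"dy":-0.13,"dz":0.045,"roll":0.04},
  {"dx":0.002,"dy":-0.1394,"dz":0.06,"roll":0.04},
  {"dx":0.002,"dy":-0.1394,"dz":0.074,"roll":0.04},
  {"dx":0.002,"dy":-0.1394,"dz":0.074,"roll":0.04},
  {"dx":0.002,"dy":-0.1394,"dz":0.074,"roll":0.04},
])

```text
invalid input at $.plan[0]: expected keys dx, dy, dz, roll, hand
```

```bash
python3 - <<'E'
from h import *
c=snap('top','t2',crop=(250,160,380,260),scale=6)
o=bot.get_obs(); print(o['ee_pos'],o['tcp_rot'],o['q'])
E
```

```text
[ 0.39514067 -0.11982565  0.34046365] [-1.78517204e+02 -4.42064917e-02 -1.72165853e+01] [-17.2705625  -14.68301926 -15.36245831  89.2777517    1.48283694
 179.94600469]
```

View pics/t2.png

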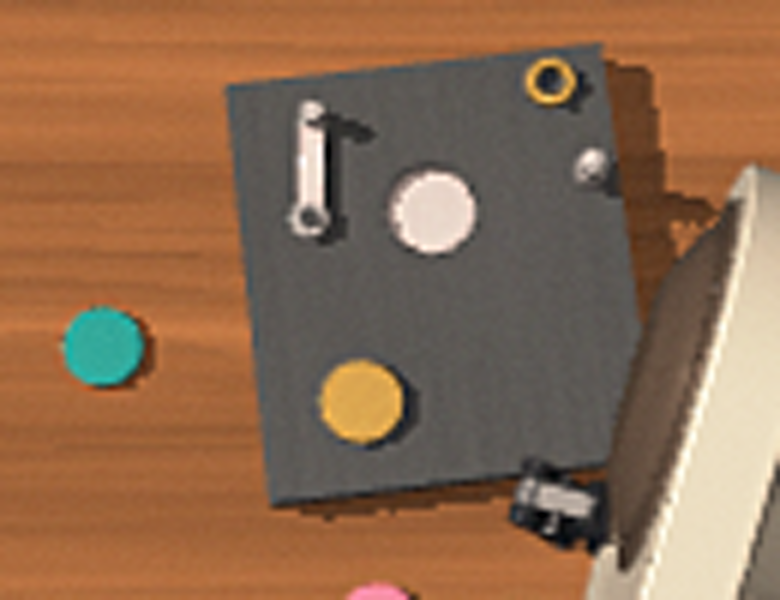

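Joint 6 ran onto its +180° limit, which is where the tilt comes from. I'll use the half-turned grasp instead (yaw about 160°).

Request:
drive_tool([
  {"dx":0,"dy":0,"dz":0,"roll":-0.1,"hand":0.028},
  {"dx":0,"dy":-0.01,"dz":0,"roll":-0.2,"hand":0.028},
  {"dx":0,"dy":-0.02,"dz":0,"roll":-0.3,"hand":0.028},
  {"dx":0,"dy":-0.03,"dz":0,"roll":-0.4,"hand":0.028},
  {"dx":0,"dy":-0.04,"dz":0,"roll":-0.5,"hand":0.028},
  {"dx":0,"dy":-0.05,"dz":0,"roll":-0.6,"hand":0.028},
  {"dx":0,"dy":-0.06,"dz":0,"roll":-0.7,"hand":0.028},
  {"dx":0,"dy":-0.07,"dz":0,"roll":-0.8,"hand":0.028},
  {"dx":0,"dy":-0.08,"dz":0,"roll":-0.9,"hand":0.028},
  {"dx":0,"dy":-0.09,"dz":0,"roll":-1.0,"hand":0.028},
  {"dx":0,"dy":-0.1,"dz":0,"roll":-1.1,"hand":0.028},
  {"dx":0,"dy":-0.11,"dz":0,"roll":-1.2,"hand":0.028},
  {"dx":0,"dy":-0.12,"dz":0,"roll":-1.3,"hand":0.028},
  {"dx":0,"dy":-0.13,"dz":0,"roll":-1.4,"hand":0.028},
  {"dx":0,"dy":-0.14,"dz":0,"roll":-1.5,"hand":0.028},
  {"dx":0,"dy":-0.14,"dz":0.01,"roll":-1.6,"hand":0.028},
  {"dx":0,"dy":-0.14,"dz":0.02,"roll":-1.7,"hand":0.028},
  {"dx":0,"dy":-0.14,"dz":0.03,"roll":-1.8,"hand":0.028},
  {"dx":0,"dy":-0.14,"dz":0.03,"roll":-1.9,"hand":0.028},
  {"dx":0,"dy":-0.14,"dz":0.03,"roll":-1.9,"hand":0.028},
])

```text
time: 3.92
ee_pos: [0.4366, 0.0149, 0.3134]
tcp_rot: [179.5, -1.4, 91.9]
wrist_force: [0.4, 0.9, -0.1]
opening: 0.0281
```

```bash
cat > st.py <<'E'
from h import *
from scipy.spatial.transform import Rotation as Ro
o=bot.get_obs(); R=Ro.from_euler('xyz',o['tcp_rot'],degrees=True).as_matrix()
print('t',round(o['time'],2),'pos',o['ee_pos'].round(4),'rot',o['tcp_rot'].round(2),'tip',(o['ee_pos']+R[:,2]*.1734).round(4),'open',round(o['opening'],4),'F',o['wrist_force'].round(1),'q6',o['q'][5].round(1))
import sys
if len(sys.argv)>3:  # target tip xyz, yaw -> dx dy dz roll
    T=np.array([float(x) for x in sys.argv[1:4]]); d=R.T@(T-(o['ee_pos']+R[:,2]*.1734))
    print('d',d.round(4),'roll',np.radians((o['tcp_rot'][2]-float(sys.argv[4])+180)%360-180).round(3))
E
python3 st.py 0.4403 0.0189 0.09 160.5
```

```text
t 3.92 pos [0.4366 0.0149 0.3134] rot [179.54  -1.41  91.94] tip [0.4379 0.0192 0.14  ] open 0.0281 F [ 0.4  0.9 -0.1] q6 89.7
d [-0.0016  0.002   0.05  ] roll -1.197
```

Request:
drive_tool([
  {"dx":0,"dy":0,"dz":0,"roll":-0.1,"hand":0.028},
  {"dx":0,"dy":0,"dz":0,"roll":-0.2,"hand":0.028},
  {"dx":0,"dy":0,"dz":0,"roll":-0.3,"hand":0.028},
  {"dx":0,"dy":0,"dz":0,"roll":-0.4,"hand":0.028},
  {"dx":0,"dy":0,"dz":0.005,"roll":-0.5,"hand":0.028},
  {"dx":0,"dy":0,"dz":0.01,"roll":-0.6,"hand":0.028},
  {"dx":0,"dy":0,"dz":0.02,"roll":-0.7,"hand":0.028},
  {"dx":0,"dy":0,"dz":0.03,"roll":-0.8,"hand":0.028},
  {"dx":0,"dy":0,"dz":0.04,"roll":-0.9,"hand":0.028},
  {"dx":0,"dy":0,"dz":0.05,"roll":-1.0,"hand":0.028},
  {"dx":-0.002,"dy":0.002,"dz":0.06,"roll":-1.1,"hand":0.028},
  {"dx":-0.002,"dy":0.002,"dz":0.07,"roll":-1.197,"hand":0.028},
  {"dx":-0.002,"dy":0.002,"dz":0.08,"roll":-1.197,"hand":0.028},
  {"dx":-0.002,"dy":0.002,"dz":0.09,"roll":-1.197,"hand":0.028},
  {"dx":-0.002,"dy":0.002,"dz":0.092,"roll":-1.197,"hand":0.028},
  {"dx":-0.002,"dy":0.002,"dz":0.092,"roll":-1.197,"hand":0.028},
])

```text
time: 5.25
ee_pos: [0.4392, 0.0152, 0.2208]
tcp_rot: [178.5, -0.2, 160.1]
wrist_force: [0.8, 0.2, 0.4]
opening: 0.0279
```

```bash
python3 st.py 0.4403 0.0189 0.033 160.5; python3 - <<'E'
from h import *
c=snap('scene','s3',crop=(270,130,400,230),scale=6)
E
```

```text
t 5.25 pos [0.4392 0.0152 0.2208] rot [ 1.7854e+02 -1.5000e-01  1.6008e+02] tip [0.4403 0.0196 0.0475] open 0.0279 F [0.8 0.2 0.4] q6 21.6
d [-0.0003 -0.001   0.0144] roll -0.007
```

View pics/s3.png

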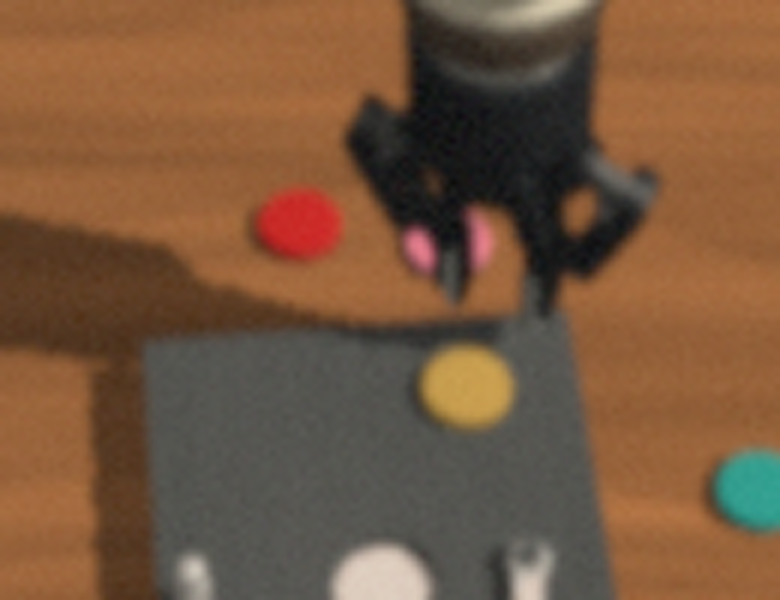

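Tips are at (455,297) and (540,310), straddling the line behind the blank at (467,387) and pointing at the nest. I'll lower the tool until it touches the plate, to find the face height.

Request:
drive_tool([
  {"dx":0,"dy":-0.001,"dz":0.005,"roll":-0.007,"hand":0.028},
  {"dx":0,"dy":-0.001,"dz":0.01,"roll":-0.007,"hand":0.028},
  {"dx":0,"dy":-0.001,"dz":0.014,"roll":-0.007,"hand":0.028},
  {"dx":0,"dy":-0.001,"dz":0.0155,"roll":-0.007,"hand":0.028},
  {"dx":0,"dy":-0.001,"dz":0.0155,"roll":-0.007,"hand":0.028},
  {"dx":0,"dy":-0.001,"dz":0.0155,"roll":-0.007,"hand":0.028},
])

```text
time: 5.8
ee_pos: [0.4391, 0.0147, 0.2057]
tcp_rot: [178.5, -0.1, 160.7]
wrist_force: [-0.5, -0.4, 1.0]
opening: 0.0281
```

```bash
python3 st.py 0.4403 0.0189 0.033 160.5
```

```text
t 5.8 pos [0.4391 0.0147 0.2057] rot [ 1.7852e+02 -9.0000e-02  1.6065e+02] tip [0.4403 0.019  0.0324] open 0.0281 F [-0.5 -0.4  1. ] q6 20.9
d [ 0.     -0.0001 -0.0006] roll 0.003
```

Request:
drive_tool([
  {"dx":0,"dy":0,"dz":0.001,"roll":0,"hand":0.028},
  {"dx":0,"dy":0,"dz":0.002,"roll":0,"hand":0.028},
  {"dx":0,"dy":0,"dz":0.003,"roll":0,"hand":0.028},
  {"dx":0,"dy":0,"dz":0.003,"roll":0,"hand":0.028},
])

```text
time: 6.13
ee_pos: [0.4393, 0.0147, 0.2035]
tcp_rot: [178.5, -0.0, 160.7]
wrist_force: [-1.1, 0.8, 4.8]
opening: 0.0283
```

```bash
python3 st.py
```

```text
t 6.13 pos [0.4393 0.0147 0.2035] rot [ 1.7850e+02 -5.0000e-02  1.6066e+02] tip [0.4406 0.0191 0.0301] open 0.0283 F [-1.1  0.8  4.8] q6 20.9
```

Request:
drive_tool([
  {"dx":0,"dy":0,"dz":-0.0015,"roll":0,"hand":0.028},
  {"dx":0,"dy":0,"dz":-0.0025,"roll":0,"hand":0.028},
  {"dx":-0.005,"dy":0,"dz":-0.0025,"roll":0,"hand":0.028},
  {"dx":-0.01,"dy":0,"dz":-0.0025,"roll":0,"hand":0.028},
  {"dx":-0.014,"dy":0,"dz":-0.0025,"roll":0,"hand":0.028},
  {"dx":-0.018,"dy":0,"dz":-0.0025,"roll":0,"hand":0.028},
  {"dx":-0.022,"dy":0,"dz":-0.0025,"roll":0,"hand":0.028},
  {"dx":-0.026,"dy":0,"dz":-0.0025,"roll":0,"hand":0.028},
  {"dx":-0.03,"dy":0,"dz":-0.0025,"roll":0,"hand":0.028},
  {"dx":-0.034,"dy":0,"dz":-0.0025,"roll":0,"hand":0.028},
  {"dx":-0.038,"dy":0,"dz":-0.0025,"roll":0,"hand":0.028},
  {"dx":-0.042,"dy":0,"dz":-0.0025,"roll":0,"hand":0.028},
  {"dx":-0.046,"dy":0,"dz":-0.0025,"roll":0,"hand":0.028},
  {"dx":-0.05,"dy":0,"dz":-0.0025,"roll":0,"hand":0.028},
  {"dx":-0.054,"dy":0,"dz":-0.0025,"roll":0,"hand":0.028},
  {"dx":-0.058,"dy":0,"dz":-0.0025,"roll":0,"hand":0.028},
  {"dx":-0.06,"dy":0,"dz":-0.0025,"roll":0,"hand":0.028},
  {"dx":-0.06,"dy":0,"dz":-0.0025,"roll":0,"hand":0.028},
])

```text
time: 7.63
ee_pos: [0.4962, -0.0053, 0.2052]
tcp_rot: [178.5, -0.1, 160.7]
wrist_force: [1.0, 0.1, -0.9]
opening: 0.0281
```

```bash
python3 st.py; python3 - <<'E'
from h import *
c=snap('scene','s4',crop=(285,145,385,265),scale=5)
t=snap('top','t4')
a=cv2.imread('pics/s4.png')[:600]; b=cv2.resize(t['frame'][...,::-1][160:250,280:350],None,fx=4,fy=4); 
o=np.zeros((600,800,3),np.uint8); o[:,:500]=a; o[:360,510:790]=b; cv2.imwrite('pics/m4.png',o)
# disc in scene
print(brass(c,.037,proj(c,[.515,-.008,.037]),16))
E
```

```text
t 7.63 pos [ 0.4962 -0.0053  0.2052] rot [ 1.7851e+02 -8.0000e-02  1.6065e+02] tip [ 0.4974 -0.001   0.0318] open 0.0281 F [ 1.   0.1 -0.9] q6 18.4
(array([ 0.52302599, -0.01154243,  0.037     ]), 170)
```

View pics/m4.png

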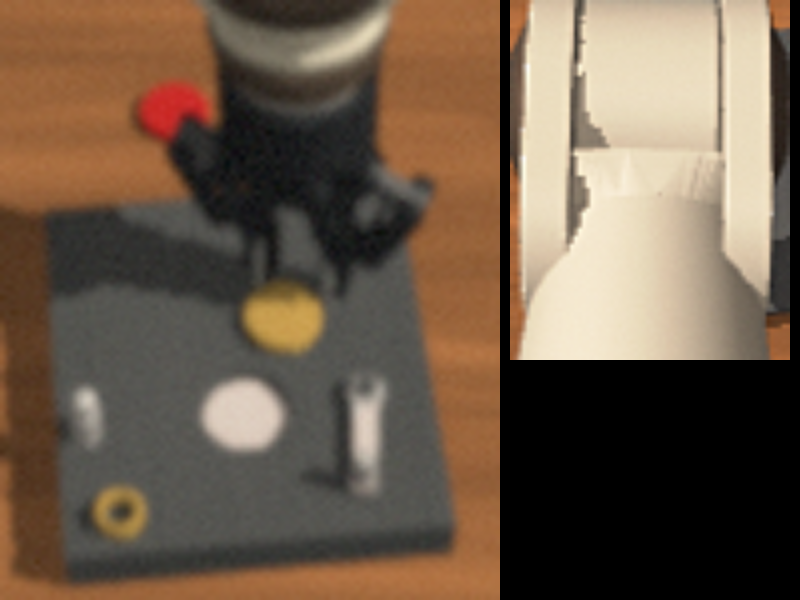

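The blank is at (284,317) in the left panel, held by the finger cradle, with the nest at (243,414). The push line is within about 1° of the nest line, so I'll carry on.

Request:
drive_tool([
  {"dx":-0.004,"dy":0,"dz":0,"roll":0,"hand":0.028},
  {"dx":-0.008,"dy":0,"dz":0,"roll":0,"hand":0.028},
  {"dx":-0.012,"dy":0,"dz":0,"roll":0,"hand":0.028},
  {"dx":-0.016,"dy":0,"dz":0,"roll":0,"hand":0.028},
  {"dx":-0.02,"dy":0,"dz":0,"roll":0,"hand":0.028},
  {"dx":-0.024,"dy":0,"dz":0,"roll":0,"hand":0.028},
  {"dx":-0.028,"dy":0,"dz":0,"roll":0,"hand":0.028},
  {"dx":-0.032,"dy":0,"dz":0,"roll":0,"hand":0.028},
  {"dx":-0.035,"dy":0,"dz":0,"roll":0,"hand":0.028},
  {"dx":-0.038,"dy":0,"dz":0,"roll":0,"hand":0.028},
  {"dx":-0.041,"dy":0,"dz":0,"roll":0,"hand":0.028},
  {"dx":-0.044,"dy":0,"dz":0,"roll":0,"hand":0.028},
  {"dx":-0.046,"dy":0,"dz":0,"roll":0,"hand":0.028},
  {"dx":-0.048,"dy":0,"dz":0,"roll":0,"hand":0.028},
  {"dx":-0.05,"dy":0,"dz":0,"roll":0,"hand":0.028},
  {"dx":-0.052,"dy":0,"dz":0,"roll":0,"hand":0.028},
  {"dx":-0.052,"dy":0,"dz":0,"roll":0,"hand":0.028},
])

```text
time: 9.15
ee_pos: [0.5452, -0.0225, 0.2051]
tcp_rot: [178.5, -0.1, 160.7]
wrist_force: [0.1, -0.4, 0.8]
opening: 0.028
```

```bash
python3 st.py; python3 - <<'E'
from h import *
c=snap('scene','s5',crop=(300,175,385,265),scale=6)
b,n=brass(c,.037,proj(c,[.5744,-.03,.037]),16); print(b,n)
E
```

```text
t 9.15 pos [ 0.5452 -0.0225  0.2051] rot [ 1.7851e+02 -6.0000e-02  1.6065e+02] tip [ 0.5465 -0.0182  0.0318] open 0.028 F [ 0.1 -0.4  0.8] q6 16.7
[ 0.57152843 -0.02762924  0.037     ] 188
```

View pics/s5.png

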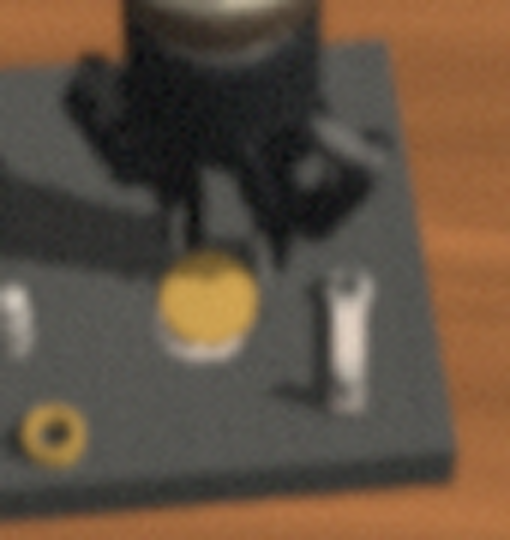

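The blank is at (208,299), partly over the nest, with a crescent of floor still showing on the far side. It has about 4 mm to go, so I'll push gently on.

Request:
drive_tool([
  {"dx":-0.001,"dy":0,"dz":0,"roll":0,"hand":0.028},
  {"dx":-0.002,"dy":0,"dz":0,"roll":0,"hand":0.028},
  {"dx":-0.003,"dy":0,"dz":0,"roll":0,"hand":0.028},
  {"dx":-0.004,"dy":0,"dz":0,"roll":0,"hand":0.028},
  {"dx":-0.005,"dy":0,"dz":0,"roll":0,"hand":0.028},
  {"dx":-0.006,"dy":0,"dz":0,"roll":0,"hand":0.028},
  {"dx":-0.006,"dy":0,"dz":0,"roll":0,"hand":0.028},
  {"dx":-0.006,"dy":0,"dz":0,"roll":0,"hand":0.028},
])

```text
time: 9.87
ee_pos: [0.5506, -0.0244, 0.2051]
tcp_rot: [178.5, -0.1, 160.7]
wrist_force: [0.1, -0.1, -0.5]
opening: 0.0281
```

```bash
python3 st.py; python3 - <<'E'
from h import *
c=snap('scene','s6',crop=(300,175,385,265),scale=6)
b,n=brass(c,.03,proj(c,[.5744,-.03,.03]),16); print(b,n)
d=lambda u,v:dep(c,u,v).round(4)
u0,v0=proj(c,[.5753,-.0296,.03]); print(u0,v0)
for k in(-5,-3,0,3,5): print(k,d(u0,v0+k),d(u0+k,v0))
E
```

```text
t 9.87 pos [ 0.5506 -0.0244  0.2051] rot [ 1.7851e+02 -8.0000e-02  1.6066e+02] tip [ 0.5518 -0.0201  0.0318] open 0.0281 F [ 0.1 -0.1 -0.5] q6 16.5
[ 0.57435644 -0.02859125  0.03      ] 170
333.554928465686 226.89229805752652
-5 [ 0.5583 -0.0299  0.0264] [ 0.574  -0.0422  0.0276]
-3 [ 0.566  -0.0298  0.0292] [ 0.5756 -0.0371  0.0303]
0 [ 0.5771 -0.0296  0.0329] [ 0.5771 -0.0296  0.0329]
3 [ 0.5818 -0.0295  0.0263] [ 0.5753 -0.0221  0.0302]
5 [ 0.5902 -0.0293  0.0306] [ 0.5742 -0.0171  0.0286]
```

View pics/s6.png

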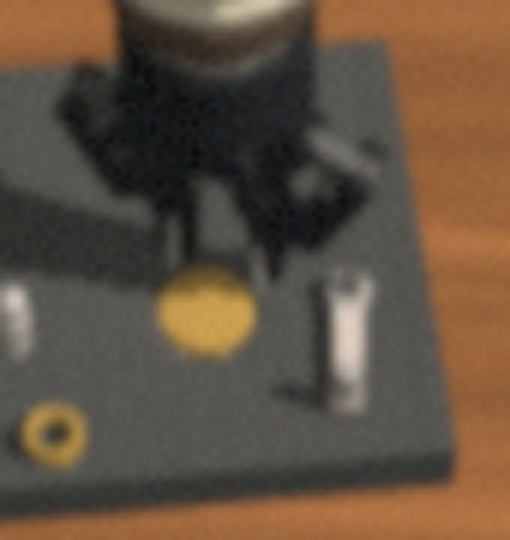

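The blank now reads flush: it is at (207,312), the floor crescent is gone, and its depth is about 0.030. I'll back off, lift, and locate the post.

Request:
drive_tool([
  {"dx":0.002,"dy":0,"dz":0,"roll":0,"hand":0.028},
  {"dx":0.004,"dy":0,"dz":0,"roll":0,"hand":0.028},
  {"dx":0.004,"dy":0,"dz":-0.01,"roll":0,"hand":0.04},
  {"dx":0.004,"dy":0,"dz":-0.03,"roll":-0.05,"hand":0.04},
  {"dx":0.004,"dy":0,"dz":-0.05,"roll":-0.12,"hand":0.04},
  {"dx":0.004,"dy":0,"dz":-0.06,"roll":-0.2,"hand":0.04},
  {"dx":0.004,"dy":0,"dz":-0.07,"roll":-0.28,"hand":0.04},
  {"dx":0.004,"dy":0,"dz":-0.07,"roll":-0.316,"hand":0.04},
  {"dx":0.004,"dy":0,"dz":-0.07,"roll":-0.316,"hand":0.04},
  {"dx":0.004,"dy":0,"dz":-0.07,"roll":-0.316,"hand":0.04},
])

```text
time: 10.75
ee_pos: [0.5461, -0.0248, 0.2756]
tcp_rot: [178.6, 0.4, 178.7]
wrist_force: [-0.3, 0.3, -0.2]
opening: 0.0396
```

```bash
python3 st.py 0.6184 0.030 0.10 178.8; python3 - <<'E'
from h import *
c=snap('scene','s7',crop=(300,175,385,265),scale=6)
b,n=brass(c,.03,proj(c,[.5744,-.03,.03]),16); print('disc',b,n)
K=np.linalg.inv(c['mtx']); v,u=np.mgrid[175:265,300:385]; z=c['z_map'][v,u]
P=((np.stack([u,v,np.ones_like(u)],-1)@K.T)*z[...,None]-c['t'])@c['R']
P=P.reshape(-1,3); P=P[z.ravel()>0]
m=np.hypot(P[:,0]-b[0],P[:,1]-b[1])<.017; Q=P[m]; A=np.c_[Q[:,:2]-b[:2],np.ones(len(Q))]; s=np.linalg.lstsq(A,Q[:,2],rcond=None)[0]; print('disc plane',s.round(4),len(Q))
m=(P[:,2]>.048)&(P[:,2]<.066)&(P[:,0]>.58)&(P[:,1]>-.01); print('post pts',P[m].round(4))
r=np.hypot(P[:,0]-b[0],P[:,1]-b[1]); m=(r>.026)&(r<.035)&(P[:,2]<.036); print('face z',np.median(P[m,2]))
E
```

```text
t 10.75 pos [ 0.5461 -0.0248  0.2756] rot [178.56   0.4  178.68] tip [ 0.5475 -0.0205  0.1023] open 0.0396 F [-0.3  0.3 -0.2] q6 -1.6
d [-0.0697  0.052   0.0041] roll -0.002
disc [ 0.57367357 -0.02841557  0.03      ] 177
disc plane [ 1.2391 -0.9044  0.1223] 238
post pts [[0.6134 0.0249 0.0566]
 [0.6136 0.0273 0.057 ]
 [0.6123 0.0298 0.055 ]
 [0.6146 0.032  0.059 ]
 [0.6163 0.0249 0.0568]
 [0.6171 0.0272 0.0583]
 [0.6176 0.0295 0.0593]
 [0.6163 0.032  0.0571]
 [0.6175 0.025  0.0543]
 [0.6187 0.0273 0.0564]
 [0.6192 0.0296 0.0573]
 [0.6206 0.0318 0.0598]
 [0.6182 0.0251 0.0506]
 [0.6187 0.0275 0.0516]
 [0.6209 0.0297 0.0554]
 [0.6212 0.032  0.0561]
 [0.6199 0.03   0.049 ]
 [0.6206 0.0323 0.0502]
 [0.6227 0.0299 0.0489]]
face z 0.030566718045613013
```

View pics/s7.png

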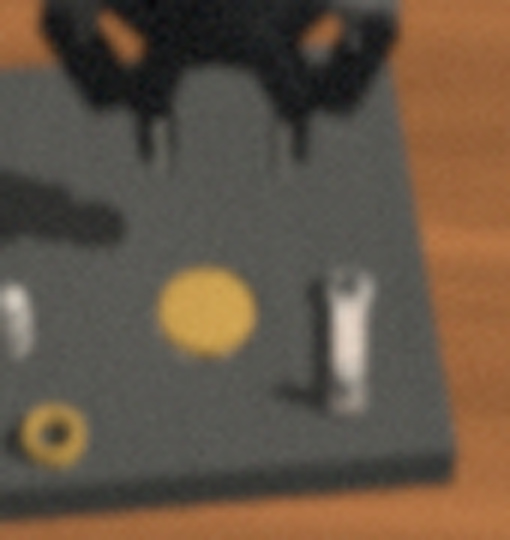

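```bash
python3 - <<'E'
from h import *
acc=[]
for i in range(4):
    c=bot.camera('scene'); acc.append(c['z_map'])
zz=np.median(acc,0); K=np.linalg.inv(c['mtx']); v,u=np.mgrid[200:255,300:385]; z=zz[v,u]
P=((np.stack([u,v,np.ones_like(u)],-1)@K.T)*z[...,None]-c['t'])@c['R']; P=P.reshape(-1,3)
P=P[(z.ravel()>0)&(P[:,2]<.045)]
r=np.hypot(P[:,0]-.5745,P[:,1]+.029)
for n,m in(('disc',r<.016),('face',(r>.025)&(r<.04)&(P[:,1]<.01))):
    Q=P[m]; A=np.c_[Q[:,:2]-[.5745,-.029],np.ones(len(Q))]; s=np.linalg.lstsq(A,Q[:,2],rcond=None)[0]; e=Q[:,2]-A@s; print(n,s.round(4),len(Q),'rms',e.std().round(4),'se slope',(e.std()/np.sqrt(len(Q))/.009).round(3))
E
```

```text
disc [-0.0066 -0.0251  0.0303] 110 rms 0.0009 se slope 0.01
face [-0.003  -0.0014  0.0303] 416 rms 0.001 se slope 0.005
```

The blank is flush: its plane height is 0.0303, the same as the face, with a slope of about 0.026. Next I'll go over the post at about (0.618, 0.029) and straddle it.

Request:
drive_tool([
  {"dx":-0.01,"dy":0.007,"dz":0,"roll":0,"hand":0.04},
  {"dx":-0.02,"dy":0.015,"dz":0,"roll":0,"hand":0.04},
  {"dx":-0.035,"dy":0.026,"dz":0,"roll":0,"hand":0.04},
  {"dx":-0.05,"dy":0.037,"dz":0,"roll":0,"hand":0.04},
  {"dx":-0.06,"dy":0.045,"dz":0,"roll":0,"hand":0.04},
  {"dx":-0.07,"dy":0.053,"dz":0.004,"roll":0,"hand":0.04},
  {"dx":-0.07,"dy":0.053,"dz":0.004,"roll":0,"hand":0.04},
  {"dx":-0.07,"dy":0.053,"dz":0.004,"roll":0,"hand":0.04},
])

```text
time: 11.67
ee_pos: [0.6173, 0.027, 0.2721]
tcp_rot: [178.6, 0.3, 178.8]
wrist_force: [-0.6, -0.1, 0.3]
opening: 0.0401
```

```bash
python3 st.py 0.618 0.029 0.043 178.8
```

```text
t 11.67 pos [0.6173 0.027  0.2721] rot [178.57   0.29 178.79] tip [0.6183 0.0313 0.0988] open 0.0401 F [-0.6 -0.1  0.3] q6 3.5
d [ 0.0005 -0.0037  0.0557] roll -0.0
```

Request:
drive_tool([
  {"dx":0,"dy":-0.001,"dz":0.012,"roll":0,"hand":0.04},
  {"dx":0,"dy":-0.002,"dz":0.025,"roll":0,"hand":0.04},
  {"dx":0,"dy":-0.003,"dz":0.037,"roll":0,"hand":0.04},
  {"dx":0,"dy":-0.004,"dz":0.048,"roll":0,"hand":0.04},
  {"dx":0,"dy":-0.004,"dz":0.0555,"roll":0,"hand":0.04},
  {"dx":0,"dy":-0.004,"dz":0.0555,"roll":0,"hand":0.04},
  {"dx":0,"dy":-0.004,"dz":0.0555,"roll":0,"hand":0.04},
])

```text
time: 12.25
ee_pos: [0.6174, 0.024, 0.2168]
tcp_rot: [178.6, 0.3, 178.8]
wrist_force: [0.1, 0.6, 0.1]
opening: 0.04
```

```bash
python3 st.py 0.618 0.029 0.043 178.8; python3 - <<'E'
from h import *
from scipy.spatial.transform import Rotation as Ro
o=bot.get_obs(); R=Ro.from_euler('xyz',o['tcp_rot'],degrees=True).as_matrix(); tip=o['ee_pos']+R[:,2]*.1734
piv=np.array([.5685,.031]); pl=np.radians(6.3)
for th,lead in list(zip(np.linspace(1.44,0.0,17),[.013]*17))+[(0,.016),(0,.018)]:
    a=th-np.pi/2+pl; post=piv+.05*np.array([np.cos(a),np.sin(a)]); tan=np.array([np.sin(a),-np.cos(a)])
    T=np.r_[post+lead*tan,.043]; yaw=np.degrees(np.arctan2(-tan[1],-tan[0]))+90 # tool y = -tan
    print(round(th,2),(R.T@(T-tip)).round(4),np.radians((o['tcp_rot'][2]-yaw+180)%360-180).round(3))
c=snap('scene','s8',crop=(300,175,385,265),scale=6)
E
```

```text
t 12.25 pos [0.6174 0.024  0.2168] rot [178.56   0.32 178.75] tip [0.6185 0.0284 0.0434] open 0.04 F [0.1 0.6 0.1] q6 3.2
d [0.0005 0.0006 0.0004] roll -0.001
1.44 [ 0.0001 -0.0114  0.0001] -0.001
1.35 [ 0.0014 -0.0159  0.    ] 0.089
1.26 [ 0.0032 -0.0202 -0.0001] 0.179
1.17 [ 0.0053 -0.0243 -0.0002] 0.269
1.08 [ 0.0078 -0.0282 -0.0003] 0.359
0.99 [ 0.0107 -0.0319 -0.0004] 0.449
0.9 [ 0.0138 -0.0353 -0.0005] 0.539
0.81 [ 0.0173 -0.0384 -0.0006] 0.629
0.72 [ 0.021  -0.0412 -0.0007] 0.719
0.63 [ 0.025  -0.0436 -0.0008] 0.809
0.54 [ 0.0291 -0.0457 -0.0009] 0.899
0.45 [ 0.0335 -0.0474 -0.001 ] 0.989
0.36 [ 0.0379 -0.0487 -0.001 ] 1.079
0.27 [ 0.0425 -0.0495 -0.0011] 1.169
0.18 [ 0.0471 -0.05   -0.0011] 1.259
0.09 [ 0.0518 -0.0501 -0.0011] 1.349
0.0 [ 0.0564 -0.0497 -0.0012] 1.439
0 [ 0.0594 -0.0501 -0.0012] 1.439
0 [ 0.0613 -0.0504 -0.0012] 1.439
```

View pics/s8.png

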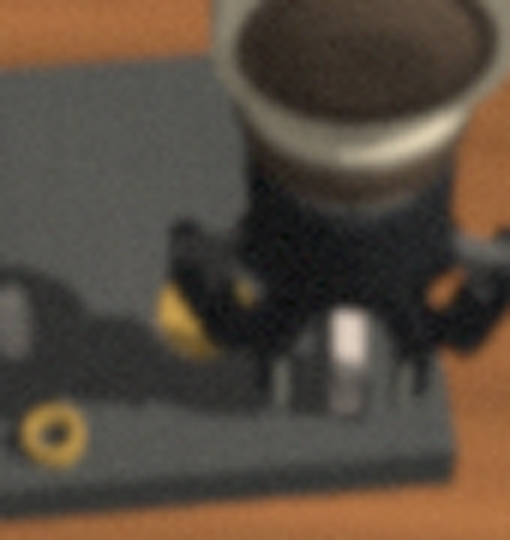

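The fingers, at x≈275 and 410, straddle the post at about (345,370). I'll swing the clip round.

Request:
drive_tool([
  {"dx":0,"dy":-0.006,"dz":0,"roll":0,"hand":0.04},
  {"dx":0,"dy":-0.0114,"dz":0,"roll":0,"hand":0.04},
  {"dx":0.0014,"dy":-0.0159,"dz":0,"roll":0.089,"hand":0.04},
  {"dx":0.0032,"dy":-0.0202,"dz":0,"roll":0.179,"hand":0.04},
  {"dx":0.0053,"dy":-0.0243,"dz":0,"roll":0.269,"hand":0.04},
  {"dx":0.0078,"dy":-0.0282,"dz":0,"roll":0.359,"hand":0.04},
  {"dx":0.0107,"dy":-0.0319,"dz":0,"roll":0.449,"hand":0.04},
  {"dx":0.0138,"dy":-0.0353,"dz":-0.0005,"roll":0.539,"hand":0.04},
  {"dx":0.0173,"dy":-0.0384,"dz":-0.0006,"roll":0.629,"hand":0.04},
  {"dx":0.021,"dy":-0.0412,"dz":-0.0007,"roll":0.719,"hand":0.04},
  {"dx":0.025,"dy":-0.0436,"dz":-0.0008,"roll":0.809,"hand":0.04},
  {"dx":0.0291,"dy":-0.0457,"dz":-0.0009,"roll":0.899,"hand":0.04},
  {"dx":0.0335,"dy":-0.0474,"dz":-0.001,"roll":0.989,"hand":0.04},
  {"dx":0.0379,"dy":-0.0487,"dz":-0.001,"roll":1.079,"hand":0.04},
  {"dx":0.0425,"dy":-0.0495,"dz":-0.001,"roll":1.169,"hand":0.04},
  {"dx":0.0471,"dy":-0.05,"dz":-0.001,"roll":1.259,"hand":0.04},
  {"dx":0.0518,"dy":-0.0501,"dz":-0.001,"roll":1.349,"hand":0.04},
  {"dx":0.0564,"dy":-0.0497,"dz":-0.001,"roll":1.439,"hand":0.04},
  {"dx":0.0564,"dy":-0.0497,"dz":-0.001,"roll":1.439,"hand":0.04},
  {"dx":0.0564,"dy":-0.0497,"dz":-0.001,"roll":1.439,"hand":0.04},
])

```text
time: 13.97
ee_pos: [0.5603, -0.0247, 0.2172]
tcp_rot: [179.4, -1.4, 96.5]
wrist_force: [-0.9, 0.6, -0.5]
opening: 0.0402
```

```bash
python3 st.py
```

```text
t 13.97 pos [ 0.5603 -0.0247  0.2172] rot [179.38  -1.36  96.46] tip [ 0.5617 -0.0204  0.0439] open 0.0402 F [-0.9  0.6 -0.5] q6 80.7
```

Request:
drive_tool([
  {"dx":0,"dy":-0.001,"dz":0,"roll":0,"hand":0.04},
  {"dx":0,"dy":-0.002,"dz":0,"roll":0,"hand":0.04},
  {"dx":0,"dy":-0.003,"dz":0,"roll":0,"hand":0.04},
  {"dx":0,"dy":-0.003,"dz":0,"roll":0,"hand":0.04},
  {"dx":0,"dy":-0.003,"dz":0,"roll":0,"hand":0.04},
])

```text
time: 14.38
ee_pos: [0.5573, -0.0247, 0.2167]
tcp_rot: [179.4, -1.4, 96.4]
wrist_force: [0.2, 0.6, 0.6]
opening: 0.0402
```

Request:
drive_tool([
  {"dx":0,"dy":-0.001,"dz":0,"roll":0,"hand":0.04},
  {"dx":0,"dy":-0.002,"dz":0,"roll":0,"hand":0.04},
  {"dx":0,"dy":-0.003,"dz":0,"roll":0,"hand":0.04},
  {"dx":0,"dy":-0.003,"dz":0,"roll":0,"hand":0.04},
  {"dx":0,"dy":-0.003,"dz":0,"roll":0,"hand":0.04},
])

```text
time: 14.8
ee_pos: [0.5557, -0.0249, 0.2169]
tcp_rot: [179.2, -1.4, 96.4]
wrist_force: [13.1, 1.5, -5.8]
opening: 0.0399
```

The force rose to 13 N, so the clip is against its stop. I'll centre the fingers off the post, lift, and swing clear to check.

Request:
drive_tool([
  {"dx":0,"dy":0.005,"dz":0,"roll":0,"hand":0.04},
  {"dx":0,"dy":0.012,"dz":0,"roll":0,"hand":0.04},
  {"dx":0,"dy":0.016,"dz":0,"roll":0,"hand":0.04},
  {"dx":0,"dy":0.016,"dz":0,"roll":0,"hand":0.04},
  {"dx":0,"dy":0.016,"dz":-0.015,"roll":0,"hand":0.04},
  {"dx":0,"dy":0.016,"dz":-0.035,"roll":0,"hand":0.04},
  {"dx":0,"dy":0.016,"dz":-0.06,"roll":0,"hand":0.04},
  {"dx":0,"dy":0.016,"dz":-0.09,"roll":0,"hand":0.04},
  {"dx":0,"dy":0.0,"dz":-0.11,"roll":0,"hand":0.04},
  {"dx":0,"dy":-0.03,"dz":-0.13,"roll":0,"hand":0.04},
  {"dx":0,"dy":-0.06,"dz":-0.14,"roll":0,"hand":0.04},
  {"dx":0,"dy":-0.09,"dz":-0.15,"roll":0,"hand":0.04},
  {"dx":0,"dy":-0.12,"dz":-0.15,"roll":0,"hand":0.04},
  {"dx":0,"dy":-0.15,"dz":-0.15,"roll":0,"hand":0.04},
  {"dx":0,"dy":-0.16,"dz":-0.15,"roll":0,"hand":0.04},
  {"dx":0,"dy":-0.16,"dz":-0.15,"roll":0,"hand":0.04},
  {"dx":0,"dy":-0.16,"dz":-0.15,"roll":0,"hand":0.04},
])

```text
time: 16.22
ee_pos: [0.3943, -0.0464, 0.3653]
tcp_rot: [179.4, -1.4, 96.3]
wrist_force: [-0.2, 0.0, 0.3]
opening: 0.0403
```

```bash
python3 st.py; python3 - <<'E'
from h import *
c=snap('scene','s9',crop=(285,175,385,265),scale=6)
zz=np.median([bot.camera('scene')['z_map'] for i in range(3)],0); K=np.linalg.inv(c['mtx']); v,u=np.mgrid[185:258,290:380]; z=zz[v,u]
P=((np.stack([u,v,np.ones_like(u)],-1)@K.T)*z[...,None]-c['t'])@c['R']; P=P.reshape(-1,3)
m=(P[:,2]>.048)&(P[:,2]<.066)&(P[:,1]>-.06); print('post',P[m].mean(0).round(4),m.sum(),'home expected .574,-.0187')
r=np.hypot(P[:,0]-.5745,P[:,1]+.029); m=(r<.017)&(P[:,1]<-.036)&(P[:,2]<.036); print('disc z',np.median(P[m,2]).round(4),m.sum())
E
```

```text
t 16.22 pos [ 0.3943 -0.0464  0.3653] rot [179.36  -1.36  96.31] tip [ 0.3958 -0.0421  0.192 ] open 0.0403 F [-0.2  0.   0.3] q6 76.6
post [ 0.5744 -0.0195  0.0564] 18 home expected .574,-.0187
disc z 0.0308 29
```

View pics/s9.png

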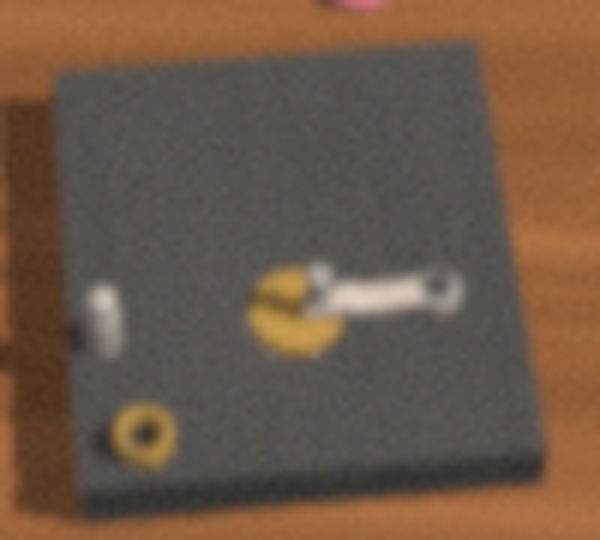

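The clip arm runs from its boss at (440,288) across the seated blank at (295,312), with the post at (318,280). The collar (144,434) and the punch (102,320) have not moved. I'll hand it in.

```bash
python3 -c "
from workcell import bot
print(bot.job_done())"
```

```text
the job is handed in; nothing more can be done
None
```

The blank is in the nest, the clip is home over it, and the job was handed in at about 16 s of the 48 s allowed. I pushed the blank across the plate in a two-finger cradle until it dropped in. Then I swung the clip round by its post until it met its stop, where the wrist force read 13 N.

**Blank:** before the clip was closed, the depth fit put its top level with the plate face, both at 30.3 mm, with a slope of about 0.026 rad. With the clip closed, the visible part of its top still read 30.8 mm. Its centre was about 2 mm from the nest centre I had estimated.

**Clip:** the post measured (0.574, −0.0195) m, within 1 mm of the home position I had worked out.

**Bystanders:** the collar and punch are where they were in the last picture. I did not re-measure the bench items, but the arm did not go near them at low height.

**What went wrong:**
- Joint 6 ran onto its limit on the first approach, so the tool stayed tilted by about 1.5° from then on. I switched to the half-turned grasp and allowed for the tilt.
- One move was refused because its rows left out the finger opening.
- I viewed 12 pictures, two over the budget of 10.

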